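# Key the ribbed caddy into the turntable and bring it round

## Robot

A 6-joint arm with a two-finger parallel gripper is mounted at the origin on the work surface. World frame = base frame: x ahead of the robot, y to its left, z up, the work surface at z = 0. Lengths are in m, angles in rad, forces in N, time in s.
With the tool pointing down it reaches from about 0.25 to 0.775 m from the base axis. Payload 4 kg.
Tool frame: the origin (TCP) lies midway between the tips of the shut fingers; the grasp point (between the pads) lies 19 mm behind it; z points along the fingers, y is the line along which they close (so a half turn about z gives the same grasp; the last joint's range is limited). The gripper opens to 94 mm and grips with 3 to 60 N. Pads are 16 mm wide; open, the fingers measure 119 mm over their backs; the gripper's body (75 mm by 177 mm) begins 78 mm behind the grasp point.
Start: joints at [-0.103, 0.087, 1.371, -0, 1.684, -0.103], TCP at [0.55, -0, 0.206] pointing down, gripper open.
Joint ranges: [-3.1, 3.1], [-0.76, 2.03], [0.27, 2.55], [-1.08, 4.22], [0.17, 2.65], [-2.57, 2.57]. Speed limits (rad/s): [2.79, 2.79, 3.14, 3.14, 3.14, 3.14].

## Interface

Orientations are given as [roll, pitch, yaw] about the fixed x, y, z axes, in that order (R = Rz(yaw) Ry(pitch) Rx(roll)).
In Python, from bench import get_obs, snapshot, close_job gives the robot as it stands. The module is installed in compiled form; this text tells all that it offers.
- The arm moves only by the tool drive_tool, never from a script. Its argument "commands" is a list of rows, each a list of 6 numbers: the shift along the tool's x, y, z in units of 0.04 m (1.0 is 0.04 m), then the turn, a rotation vector about the tool's x, y, z in units of 0.1 rad (1.0 is 0.1 rad). In form: [[dx, dy, dz, wx, wy, wz], ...]. A call has 1 to 20 rows; each row shifts and turns the commanded pose from where the row before left it, along the tool's axes as they then stand; what a row does not reach is not made up. A row lasts 1/8 s, in which the tool goes at most 62.5 mm and 10.7 degrees, less where a joint would pass 70% of its speed; a pose out of reach is approached as far as the arm can. A call with a number of a shift or a turn outside -1 to 1 is refused whole. A call with a gripper value outside its range is refused whole. "gripper" is the closure, from 0 (fully open) to 1 (shut), set as the call begins (left out, the last holds). The fingers move at their own pace and stop on an object; the grip force is fixed at half the most. Time passes only in rows, so rows that do not move let the fingers close. It gives the time, the measured TCP pose, the force, the opening and the grip force at its end, in the units of the state.
- get_obs(): the state, without advancing time (a new reading comes with each control period).
- snapshot(name): name is "scene" or "side" or "wrist"; returns a dict with "image" (480x640x3 uint8, blue, green, red), "range_z" (480x640 float32, m along the optical axis (not along the pixel's ray), 0 where there is no reading), "fx", "fy", "cx", "cy" (pixels), "k1" (the pictures are not rectified: a ray, as slopes to the right and down, at radius r is drawn at 1 + k1 r^2 times it, then the intrinsics apply), "rvec" (rotation vector, rad) and "tvec" (3), from world to camera coordinates, as OpenCV has them. Camera axes: x right, y down, z forward; pixel columns grow to the right and rows downward; lengths in m; the calibration is good to about 2 mm. A picture is of the moment at which its call begins.
- close_job(): hands the job in; it is judged then, once.
The state is a dict: "time": time; "joint_positions": joint angles; "qvel": joint speeds; "joint_torque": joint torques, N m; "tool_pos": TCP position; "ee_rot": TCP orientation; "wrist_force": force on the tool from outside, world axes, zero at the start; "wrist_torque": the same for the moment, N m; "width": finger opening in m; "finger_force": force on a finger pad.
Only numpy, scipy, OpenCV 4.12 (cv2) and the standard library are available. Lean on these libraries where they do the work, as an engineer would, in place of code of your own. Each camera call takes 0.05 s, during which the arm holds its last target. There are 200 camera calls.

## Task

Stand the steel caddy in the round collar on the turntable, turned so that its rib drops into the collar's slot, and lower it, without dropping it, until it rests fully down and upright. Then turn the turntable until its upright peg lines up with the fixed pointer on the foot. The bottle and the nasal spray must stay standing on the turntable, and the acrylic cup and the nail file on the counter must stay where they are.

Things in the scene. Friction and masses are not known exactly. Their poses are not given: they have to be found in the camera images.
- caddy_center (a point): Loose upright steel cotton caddy, about 250 g: cylinder 64 mm wide, 85 mm tall with its fixed white lid. A 9 mm wide upright rib on its -x side reaches 43 mm from the axis; foot and rib are tapered at the bottom. Stands left or right of the turntable. Point: on the axis, 60 mm above the underside. z up, x points away from the rib.
- caddy_bar (a point): White grip bar standing on the caddy's lid, to grasp from above: 14 mm thick along x, 54 mm long along y, 34 mm tall (from 85 to 119 mm above the caddy's underside). Point: on the caddy's axis, 107 mm above its underside. Axes as the caddy's.
- platter: White plastic platter, 240 mm disc, 12 mm thick, turning either way about the vertical through its origin (underside centre, 12 mm above the counter; z up); friction 0.15 N m, stays where left. Collar 62 mm from the axis on the -x side, peg opposite, 105 mm out on +x. A loose bottle and nasal spray stand on it, about 78 mm out, on the +y and -y sides.
- collar (a point): Centre of the collar's floor, the platter's top face, 24 mm above the counter. White ring, 67.6 mm inside diameter, 5 mm wall, 24 mm tall; a full-height slot 13 mm wide for the caddy's rib faces -x (outwards). Axes as the platter's. With the caddy home its underside rests on this floor and its x axis points the same way as this x.
- peg (a point): Upright steel round peg on the platter for turning it: 16 mm diameter, from 24 to 79 mm above the counter. Point: on its axis, 60 mm above the counter. x points outwards from the turntable's axis.
- home (a point): Where the peg stands when in line with the pointer: point fixed to the foot, 105 mm from the turntable's axis, 55 mm above the counter; x points outwards along the pointer. The pointer is a low fixed dark steel finger 18 mm wide, showing beyond the platter's rim (123 to 168 mm from the axis, top 20 mm high).
- bottle_center (a point): Closed brown glass bottle with black cap, 40 mm in diameter, 85 mm tall, standing loose on the platter; point at half height. Leave it standing.
- spray_center (a point): Teal nasal spray with white tapered nozzle, 34 mm in diameter, 88 mm tall, standing loose on the platter; point at half height. Leave it standing.
- cup_center (a point): Clear acrylic cup, 72 mm across the rim, 90 mm tall, no rib or lid, loose on the counter at the other side of the turntable from the caddy; point at half height. Leave it.
- file: Steel nail file with black handle, 160 mm long along its x, 14 mm wide, 6 mm thick, lying on the counter to the right of the turntable, farther out than the cup and caddy; origin under its middle. Leave it.

How it is judged:
On the way, in this order (a step that is already met when the one before it is completed fails the run):
1. the caddy stands fully down in the collar, its rib in the slot (z of caddy_center in the frame of platter below 0.076 m and horizontal distance between caddy_center and collar below 0.005 m and angle between caddy_center's own z axis and vertical below 0.06 rad and angle between the x axis of caddy_center and the x axis of platter, either way round below 0.12 rad), for 0.2 s.
2. the turntable is turned so that its peg lines up with the pointer (horizontal distance between peg and home below 0.012 m), for 0.2 s.
At the end, for the whole second after the job is handed in: Caddy in the collar, rib in the slot: within 4 mm of fully down, 5 mm of centre, 0.06 rad of upright, 0.12 rad of the slot's direction; peg within 12 mm of its place at the pointer; caddy and platter at rest; bottle and spray upright within 0.15 rad, within 110 mm of the platter's axis (all of step 1 and horizontal distance between peg and home below 0.012 m and linear speed of caddy below 0.02 m/s and angular speed of platter below 0.05 rad/s and angle between each of bottle_center, spray_center's own z axis and vertical below 0.15 rad and horizontal distance between each of bottle_center, spray_center and platter below 0.11 m); the robot touches nothing.
It fails at once if the caddy is dropped: it falls faster than 0.6 m/s over the collar, out of the fingers (linear speed of caddy above 0.6 m/s and contact force between the fingers and caddy below 0.3 N and horizontal distance between caddy_center and collar below 0.03 m).
It fails at once if the bottle or the nasal spray is tipped over (0.5 rad) (angle between any of bottle_center, spray_center's own z axis and vertical above 0.5 rad).
It fails at once if the cup or the nail file is moved more than 30 mm (distance of any of cup_center, file from where it was at the start of the episode above 0.03 m).
It also fails if it takes over 69 s, if anything falls off the work surface, if the arm or the gripper's body presses on something with over 40 N, if the wrist force passes 120 N, or if a joint passes its speed limit or range.

## Working session

There is one attempt and no reset: what is moved stays moved. The work goes in short steps, Python scripts to look and compute and a tool call to move; the robot and the scene stay as the last step left them, time stands still between calls to the robot, and variables do not carry over. Pictures are saved under pics/ and viewed, at most 10 in all, crops included, and the job is handed in when it is done.

Besides the shell and the picture viewer there is one more tool, called by a JSON object that holds its "name" and its "arguments", one argument or row to a line. drive_tool: Moves the arm, as the interface text tells. Its arguments: {"type":"object","properties":{"commands":{"type":"array"},"gripper":{"type":"number"}},"required":["commands"]}

```bash
mkdir -p pics; cat > h.py <<'E'
import numpy as np, cv2, json
from bench import get_obs, snapshot
def world(s):
    """HxWx3 world points from depth"""
    H,W=s["range_z"].shape
    u,v=np.meshgrid(np.arange(W),np.arange(H))
    K=np.array([[s["fx"],0,s["cx"]],[0,s["fy"],s["cy"]],[0,0,1]]);
    n=cv2.undistortPoints(np.stack([u,v],-1).reshape(-1,1,2).astype(np.float64),K,np.array([s["k1"],0,0,0.])).reshape(H,W,2)
    z=s["range_z"][...,None].astype(float)
    P=np.concatenate([n*z,z],-1)
    R=cv2.Rodrigues(np.array(s["rvec"],float))[0]
    Q=(P-np.array(s["tvec"]).ravel())@R
    Q[s["range_z"]<=0]=np.nan
    return Q
E
python3 - <<'E'
from h import *
o=get_obs(); print(o["time"],o["tool_pos"],o["ee_rot"],o["width"])
for n in("scene","side"):
    s=snapshot(n); cv2.imwrite(f"pics/{n}0.png",s["image"]); np.save(f"{n}0.npy",world(s))
    print(n,s["k1"],s["fx"],cv2.Rodrigues(np.array(s["rvec"],float))[0].T@-np.array(s["tvec"]).ravel())
E
```

```text
0.0 [5.49449137e-01 6.62046674e-05 2.04292332e-01] [-3.13937524e+00 -2.25217289e-04  1.57080187e+00] 0.09392463537789496
scene -0.05764208166573675 592.8292825177981 [ 1.12313708 -0.54108854  0.65692547]
side -0.1266542134772808 467.5930337725192 [ 0.34732082 -0.71102996  0.8035844 ]
```

View pics/scene0.png

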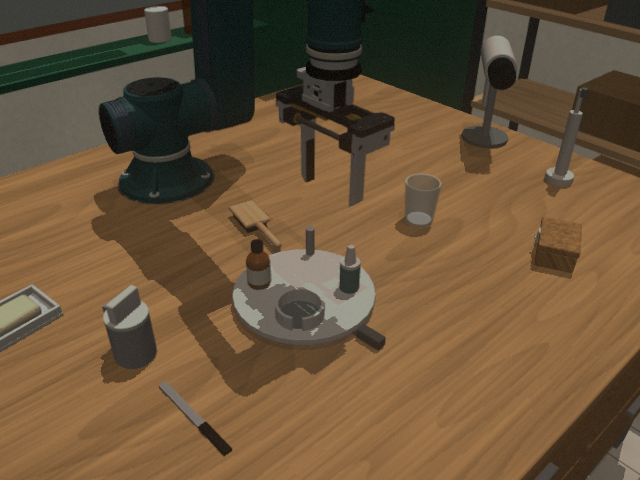

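View pics/side0.png

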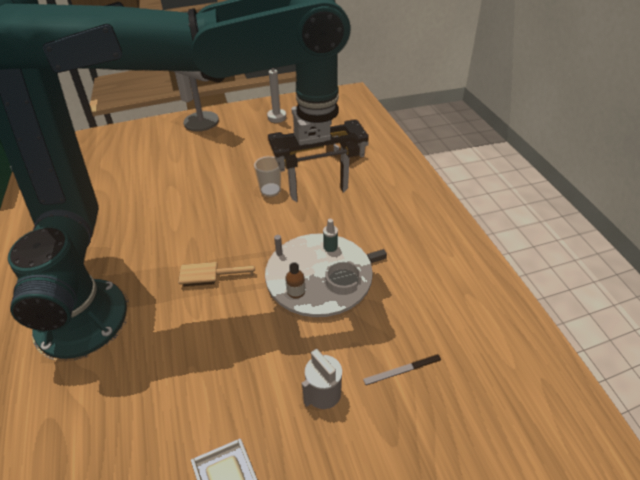

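Scene: caddy at (130,330), bar on top; platter at (304,292), collar (300,308), peg (310,240), pointer (370,333), bottle (258,265), spray (350,270), cup (422,198). Side view: caddy (322,380), its rib at about (306,383), platter (319,273), pointer (378,257).

```bash
python3 - <<'E'
from h import *
from scipy.optimize import least_squares
def circ(p):
    r=least_squares(lambda q:np.hypot(p[:,0]-q[0],p[:,1]-q[1])-q[2],[*p.mean(0)[:2],.05],loss='soft_l1',f_scale=.002); return r.x.round(4)
for n in("scene","side"):
    Q=np.load(f"{n}0.npy"); 
    def at(u,v,w=1): return np.nanmedian(Q[v-w:v+w+1,u-w:u+w+1].reshape(-1,3),0).round(4)
    pts=dict(scene=dict(bar=(124,303),cad=(135,345),peg=(310,240),pegtop=(310,230),ptr=(370,334),bottle=(258,270),spray=(350,280),cup=(422,190)),
     side=dict(bar=(322,366),cad=(325,395),rib=(306,385),peg=(279,246),ptr=(378,257),bottle=(295,285),spray=(330,243)))[n]
    for k,(u,v) in pts.items(): print(n,k,at(u,v))
    c=at(*pts["ptr"])
    P=Q[150:420].reshape(-1,3); P=P[~np.isnan(P).any(1)]
    mid=np.array([.5,-.19])
    # platter top
    a=(abs(P[:,2]-.024)<.005)&(np.hypot(*(P[:,:2]-at(*dict(scene=(304,275),side=(319,260))[n])[:2]).T)<.16)
    t=P[a].astype(np.float32); hull=cv2.convexHull(t[:,:2])[:,0]; print(n,"platter",cv2.minEnclosingCircle(hull),circ(hull))
    cad=at(*pts["cad"])
    a=(np.hypot(*(P[:,:2]-cad[:2]).T)<.09)
    for lo,hi in((.082,.09),(.112,.125)):
        t=P[a&(P[:,2]>lo)&(P[:,2]<hi)][:,:2]
        if len(t)>10: print(n,"cad",lo,len(t),t.mean(0).round(4),cv2.minAreaRect(t.astype(np.float32)))
    a=(np.hypot(*(P[:,:2]-at(*dict(scene=(300,308),side=(343,277))[n])[:2]).T)<.07)&(abs(P[:,2]-.048)<.005)
    t=P[a][:,:2];print(n,"collar",len(t),circ(t))
    np.save(f"{n}_P.npy",P)
# enlarged crop of both
a=cv2.imread("pics/scene0.png")[225:350,225:390]; b=cv2.imread("pics/side0.png")[225:410,250:395]
a=cv2.resize(a,None,fx=3,fy=3,interpolation=2);b=cv2.resize(b,None,fx=2,fy=2,interpolation=2)
o=np.zeros((375,800,3),np.uint8);o[:a.shape[0],:a.shape[1]]=a;o[:370,505:795]=b;cv2.imwrite("pics/c0.png",o)
E
```

```text
scene bar [ 0.4688 -0.3197  0.1101]
scene cad [ 0.4901 -0.3264  0.0483]
scene peg [0.4678 0.0302 0.0579]
scene pegtop [0.4657 0.0314 0.0785]
scene ptr [ 0.6797 -0.0319  0.0205]
scene bottle [ 0.4864 -0.0983  0.0673]
scene spray [0.5927 0.0081 0.0541]
scene cup [0.5164 0.2759 0.0886]Traceback (most recent call last):
  File "<stdin>", line 16, in <module>
cv2.error: OpenCV(4.12.0) /io/opencv/modules/imgproc/src/convhull.cpp:143: error: (-215:Assertion failed) total >= 0 && (depth == CV_32F || depth == CV_32S) in function 'convexHull'
```

```bash
python3 - <<'E'
from h import *
from scipy.optimize import least_squares
def circ(p):
    r=least_squares(lambda q:np.hypot(p[:,0]-q[0],p[:,1]-q[1])-q[2],[*p.mean(0)[:2],.05],loss='soft_l1',f_scale=.002); return r.x.round(4)
C=np.ascontiguousarray
for n in("scene","side"):
    Q=np.load(f"{n}0.npy"); 
    def at(u,v,w=1): return np.nanmedian(Q[v-w:v+w+1,u-w:u+w+1].reshape(-1,3),0).round(4)
    if n=="side":
        for k,(u,v) in dict(bar=(322,366),cad=(325,395),rib=(306,385),peg=(279,246),ptr=(378,257),bottle=(295,285),spray=(330,243)).items(): print(n,k,at(u,v))
    P=Q.reshape(-1,3); P=P[~np.isnan(P).any(1)]
    d=lambda c:np.hypot(P[:,0]-c[0],P[:,1]-c[1])
    t=P[(abs(P[:,2]-.024)<.005)&(d((.55,-.06))<.15)][:,:2]
    hull=cv2.convexHull(C(t,np.float32))[:,0]; print(n,"platter",len(t),cv2.minEnclosingCircle(hull),circ(hull))
    for lo,hi in((.08,.092),(.114,.125)):
        t=P[(d((.475,-.32))<.07)&(P[:,2]>lo)&(P[:,2]<hi)][:,:2]
        if len(t)>10: print(n,"cad",lo,len(t),t.mean(0).round(4),cv2.minAreaRect(C(t,np.float32)))
    for nm,c,r,lo,hi in(("collar",(.585,-.09),.05,.044,.052),("peg",(.466,.03),.02,.074,.085),("cap",(.48,-.1),.03,.1,.115),("spr",(.59,.01),.03,.09,.12),("cupz",(.51,.27),.06,.08,.1)):
        t=P[(d(c)<r)&(P[:,2]>lo)&(P[:,2]<hi)]
        if len(t)>3:print(n,nm,len(t),t.mean(0).round(4),circ(t))
a=cv2.imread("pics/scene0.png")[225:350,225:390]; b=cv2.imread("pics/side0.png")[225:410,250:395]
a=cv2.resize(a,None,fx=3,fy=3,interpolation=2);b=cv2.resize(b,None,fx=2,fy=2,interpolation=2)
o=np.zeros((375,800,3),np.uint8);o[:a.shape[0],:a.shape[1]]=a;o[:370,505:795]=b;cv2.imwrite("pics/c0.png",o)
E
```

```text
scene platter 8327 ((0.55572509765625, -0.04166208580136299), 0.14161202311515808) [ 0.5356 -0.0413  0.1207]
scene cad 0.08 718 [ 0.4732 -0.3194] ((0.46148085594177246, -0.32289451360702515), (0.07059048861265182, 0.05840626358985901), 50.78666687011719)
scene cad 0.114 312 [ 0.4635 -0.32  ] ((0.4618297815322876, -0.3191630244255066), (0.016082357615232468, 0.05415014922618866), 18.31876564025879)
scene collar 453 [ 0.5762 -0.0852  0.0476] [ 0.5773 -0.0872  0.0366]
scene peg 54 [0.4641 0.0336 0.0785] [0.4635 0.0346 0.0062]
scene cap 116 [ 0.4729 -0.0888  0.1074] [ 0.4711 -0.0878  0.0076]
scene spr 127 [0.5835 0.0157 0.1017] [0.5818 0.0179 0.0056]
scene cupz 269 [0.5043 0.2868 0.0868] [0.4973 0.2994 0.0331]
side bar [ 0.4551 -0.3272  0.1156]
side cad [ 0.4529 -0.3502  0.058 ]
side rib [ 0.4238 -0.3359  0.0833]
side peg [0.4608 0.0284 0.0535]
side ptr [ 0.6777 -0.0394  0.0132]
side bottle [ 0.4643 -0.1063  0.0692]
side spray [0.574  0.0035 0.0519]
side platter 5536 ((0.5543970465660095, -0.043665386736392975), 0.14270427823066711) [ 0.5327 -0.0431  0.1204]
side cad 0.08 698 [ 0.4541 -0.3249] ((0.45755061507225037, -0.3186926245689392), (0.06499271839857101, 0.06610997766256332), 66.97236633300781)
side cad 0.114 249 [ 0.4586 -0.3207] ((0.45876842737197876, -0.31957125663757324), (0.015024266205728054, 0.054018523544073105), 20.838085174560547)
side collar 233 [ 0.5724 -0.0871  0.0467] [ 0.574  -0.0879  0.0365]
side peg 33 [0.4595 0.0323 0.0776] [0.4597 0.0321 0.0057]
side cap 78 [ 0.4673 -0.0896  0.1067] [ 0.4673 -0.0894  0.0075]
side spr 62 [0.5772 0.0145 0.1013] [0.5781 0.0166 0.0053]
side cupz 97 [0.4915 0.2827 0.0853] [0.4932 0.2996 0.0329]
```

View pics/c0.png

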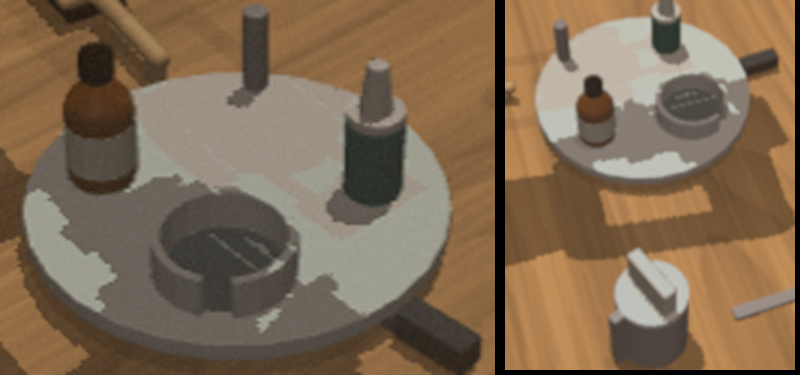

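Crop: collar slot faces lower-centre (215,290), away from peg; caddy rib at left of caddy (615,330). Consistent with depth: platter centre ≈(0.534,-0.042), peg 134°, caddy (0.460,-0.3195), x axis ≈19.6°. Now the pointer, and the collar from the wrist camera.

```bash
python3 - <<'E'
from h import *
for n in("scene","side"):
    P=np.load(f"{n}0.npy").reshape(-1,3); c=np.array([.5356,-.0413] if n=="scene" else [.5327,-.0431])
    r=P[:,:2]-c; R=np.hypot(*r.T); a=np.arctan2(r[:,1],r[:,0])
    m=(R>.128)&(R<.165)&(abs(P[:,2]-.02)<.006)&(abs(a)<.7); t=P[m]
    print(n,m.sum(),t.mean(0).round(4),np.degrees(np.arctan2(*(t.mean(0)[:2]-c)[::-1])),cv2.minAreaRect(np.ascontiguousarray(t[:,:2],np.float32)))
s=snapshot("wrist"); cv2.imwrite("pics/w0.png",s["image"]); np.save("wrist0.npy",world(s)); print(cv2.Rodrigues(np.array(s["rvec"],float))[0].T@-np.array(s["tvec"]).ravel())
E
```

```text
scene 233 [ 0.6817 -0.0305  0.0195] 4.217388525668114 ((0.6816019415855408, -0.028947491198778152), (0.036753036081790924, 0.0221174955368042), 4.160871505737305)
side 103 [ 0.6781 -0.0311  0.0186] 4.704031753489384 ((0.6780784726142883, -0.029612718150019646), (0.036261845380067825, 0.020318079739809036), 5.379040718078613)
[0.55074633 0.06964768 0.38424417]
```

View pics/w0.png

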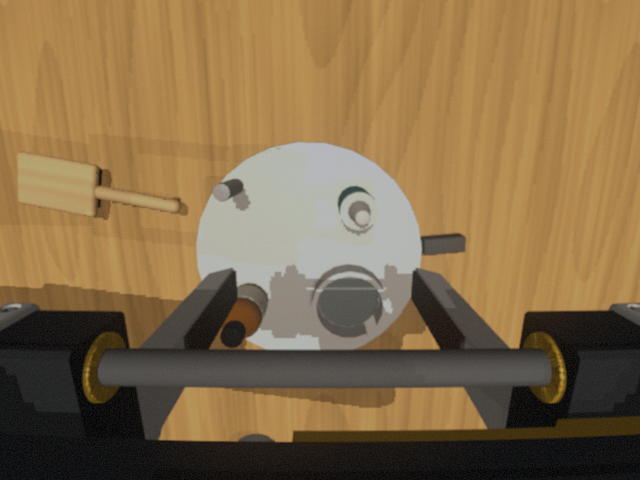

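{"name": "drive_tool", "arguments": {
  "commands": [
    [-0.8,-0.225,0,0,0,0],
    [-0.8,-0.225,0,0,0,0],
    [-0.8,-0.225,0,0,0,0],
    [-0.8,-0.225,0,0,0,0],
    [-0.8,-0.225,0,0,0,0],
    [-0.8,-0.225,0,0,0,0],
    [-0.8,-0.225,0,0,0,0],
    [-0.8,-0.225,0,0,0,0],
    [-0.8,-0.225,0,0,0,0],
    [-0.8,-0.225,0,0,0,0],
    [0,0,0,0,0,1],
    [0,0,0,0,0,1],
    [0,0,0,0,0,1],
    [0,0,0,0,0,1],
    [0,0,0,0,0,1],
    [0,0,0,0,0,1],
    [0,0,0,0,0,1],
    [0,0,0,0,0,1],
    [0,0,0,0,0,1],
    [0,0,0,0,0,1]
  ]
}}

```text
time: 2.65
tool_pos: [0.4598, -0.3198, 0.205]
ee_rot: [-3.141, 0.0, 0.567]
wrist_force: [0.2, -0.5, 0.6]
width: 0.0946
finger_force: 0.0
```

{"name": "drive_tool", "arguments": {
  "commands": [
    [0,0,0,0,0,1],
    [0,0,0,0,0,1],
    [0,0,0,0,0,1],
    [0,0,0,0,0,1],
    [0,0,0,0,0,1],
    [0,0,0,0,0,1],
    [0,0,0,0,0,1],
    [0,0,0,0,0,1],
    [0,0,0,0,0,1],
    [0,0,0,0,0,1],
    [0,0,0,0,0,1],
    [0,0,0,0,0,1],
    [0,0,0,0,0,1],
    [0,0,0,0,0,1],
    [0,0,0,0,0,1],
    [0,0,0,0,0,1],
    [0,0,0,0,0,1],
    [0,0,0,0,0,1],
    [0,0,0,0,0,0],
    [0,0,0,0,0,0]
  ]
}}

```text
time: 5.15
tool_pos: [0.4599, -0.3199, 0.2052]
ee_rot: [3.141, 0.0, -1.228]
wrist_force: [0.8, 0.5, -0.8]
width: 0.0939
finger_force: 0.0
```

```bash
python3 - <<'E'
from h import *
from scipy.optimize import least_squares
from scipy.spatial.transform import Rotation as Ro
def circ(p):
    r=least_squares(lambda q:np.hypot(p[:,0]-q[0],p[:,1]-q[1])-q[2],[*p.mean(0)[:2],.05],loss='soft_l1',f_scale=.002); return r.x.round(4)
P=np.load("wrist0.npy")[:350].reshape(-1,3);P=P[~np.isnan(P).any(1)]
d=lambda c:np.hypot(P[:,0]-c[0],P[:,1]-c[1])
t=P[(abs(P[:,2]-.024)<.004)&(d((.53,-.04))<.15)]
h=cv2.convexHull(np.ascontiguousarray(t[:,:2],np.float32))[:,0];print("platter",circ(h))
for nm,c,r,lo,hi in(("collar",(.576,-.087),.05,.044,.052),("peg",(.462,.033),.02,.074,.085),("spr",(.58,.016),.03,.09,.12)):
    t=P[(d(c)<r)&(P[:,2]>lo)&(P[:,2]<hi)]
    if len(t)>3:print(nm,len(t),t.mean(0).round(4),circ(t))
o=get_obs();R=Ro.from_euler("xyz",o["ee_rot"]);print(o["time"],o["tool_pos"],R.as_matrix().round(3),o["joint_positions"].round(3) if hasattr(o["joint_positions"],"round") else o["joint_positions"])
s=snapshot("wrist"); cv2.imwrite("pics/w1.png",s["image"]); Q=world(s);np.save("wrist1.npy",Q); P=Q.reshape(-1,3)
for lo,hi in((.08,.09),(.114,.125)):
    t=P[(np.hypot(P[:,0]-.46,P[:,1]+.32)<.06)&(P[:,2]>lo)&(P[:,2]<hi)]
    if len(t)>9: print(lo,len(t),t.mean(0).round(4),cv2.minAreaRect(np.ascontiguousarray(t[:,:2],np.float32)),circ(t))
E
```

```text
platter [ 0.5338 -0.0417  0.1193]
collar 1189 [ 0.5741 -0.085   0.048 ] [ 0.5755 -0.0868  0.0363]
peg 277 [0.4627 0.0344 0.0791] [0.4626 0.0344 0.0055]
spr 356 [0.5787 0.0197 0.1054] [0.579  0.0191 0.0053]
5.15 [ 0.45992238 -0.3199121   0.20524578] [[ 0.336 -0.942 -0.   ]
 [-0.942 -0.336  0.   ]
 [-0.     0.    -1.   ]] [-0.709  0.11   1.346  0.     1.686  2.09 ]
0.08 3194 [ 0.4597 -0.3214  0.0856] ((0.4601120352745056, -0.32039400935173035), (0.06666447967290878, 0.06369148939847946), 61.78340530395508) [ 0.4606 -0.3205  0.025 ]
0.114 1203 [ 0.4612 -0.3203  0.1192] ((0.46115559339523315, -0.31935521960258484), (0.013905096799135208, 0.0533122755587101), 19.898691177368164) [ 1.1242 -0.0766  0.7064]
```

View pics/w1.png

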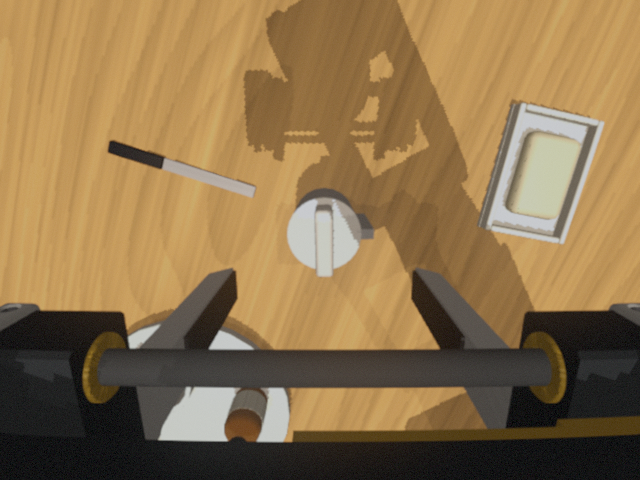

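Wrist view: bar at (324,240) centred between the fingers and aligned, rib to the right (367,226). Descend and grip.

{"name": "drive_tool", "arguments": {
  "commands": [
    [0,0,0.5,0,0,0],
    [0,0,0.6,0,0,0],
    [0,0,0.6,0,0,0],
    [0,0,0.6,0,0,0],
    [0,0,0.4,0,0,0],
    [0,0,0.15,0,0,0],
    [0,0,0,0,0,0]
  ]
}}

```text
time: 6.08
tool_pos: [0.4601, -0.3201, 0.0916]
ee_rot: [-3.141, -0.0, -1.229]
wrist_force: [-0.6, -0.2, 1.1]
width: 0.094
finger_force: 0.0
```

{"name": "drive_tool", "arguments": {
  "commands": [
    [0,0,0,0,0,0],
    [0,0,0,0,0,0],
    [0,0,0,0,0,0],
    [0,0,0,0,0,0],
    [0,0,0,0,0,0],
    [0,0,0,0,0,0],
    [0,0,0,0,0,0],
    [0,0,0,0,0,0]
  ],
  "gripper": 1
}}

```text
time: 7.08
tool_pos: [0.46, -0.32, 0.0915]
ee_rot: [-3.142, 0.0, -1.229]
wrist_force: [0.3, 0.4, -0.7]
width: 0.017
finger_force: 0.0
```

{"name": "drive_tool", "arguments": {
  "commands": [
    [0,0,0,0,0,0],
    [0,0,0,0,0,0],
    [0,0,0,0,0,0],
    [0,0,-0.2,0,0,0],
    [0,0,-0.4,0,0,0],
    [0,0,-0.6,0,0,0],
    [0,0,-0.6,0,0,0],
    [0,0,-0.6,0,0,0],
    [0,0,-0.4,0,0,0],
    [0,0,-0.2,0,0,0],
    [0,0,0,0,0,0]
  ]
}}

```text
time: 8.45
tool_pos: [0.4601, -0.3201, 0.2118]
ee_rot: [-3.141, -0.001, -1.229]
wrist_force: [-0.6, 0.9, -3.1]
width: 0.0133
finger_force: 30.0
```

```bash
python3 - <<'E'
from h import *
from scipy.spatial.transform import Rotation as Ro
o=get_obs();R=Ro.from_euler("xyz",o["ee_rot"]).as_matrix();print(o["width"],o["finger_force"],o["wrist_force"],o["tool_pos"])
tgt=np.array([.576,-.087]); d=np.array([*(tgt-o["tool_pos"][:2]),0]);print("tool shift units",(R.T@d/.04).round(3))
print("yaw y now",np.degrees(np.arctan2(R[1,1],R[0,1])))
c=np.array([.534,-.042])
for n,off in(("scene",(.4637,.034,.5356,-.0413)),("side",(.4597,.0321,.5327,-.0431)),("wrist",(.4626,.0344,.5338,-.0417))):
    print(n,np.degrees(np.arctan2(off[1]-off[3],off[0]-off[2])))
# slot/collar direction
for n,cc,k in(("scene",(.5356,-.0413),(.5773,-.0872)),("side",(.5327,-.0431),(.574,-.0879)),("wrist",(.5338,-.0417),(.5755,-.0868))):
    print(n,np.degrees(np.arctan2(cc[1]-k[1],cc[0]-k[0])))
E
```

```text
0.01334799924987434 29.97805416584015 [-0.60520744  0.89817907 -3.11677972] [ 0.46013491 -0.32009221  0.21184978]
tool shift units [-4.520e+00 -4.681e+00 -1.000e-03]
yaw y now -160.4282161283006
scene 133.6768273242508
side 134.14951783426122
wrist 133.0947329924942
scene 132.2550441061619
side 132.67218491095886
wrist 132.7568420506456
```

{"name": "drive_tool", "arguments": {
  "commands": [
    [-0.2,-0.2,0,0,0,0],
    [-0.45,-0.45,0,0,0,0],
    [-0.45,-0.45,0,0,0,0],
    [-0.45,-0.45,0,0,0,0],
    [-0.45,-0.45,0,0,0,0],
    [-0.45,-0.45,0,0,0,0],
    [-0.45,-0.45,0,0,0,0],
    [-0.45,-0.45,0,0,0,0],
    [-0.45,-0.45,0,0,0,0],
    [-0.45,-0.45,0,0,0,0],
    [-0.28,-0.43,0,0,0,0],
    [0,0,0,0,0,0]
  ]
}}

```text
time: 9.95
tool_pos: [0.5761, -0.0851, 0.2106]
ee_rot: [3.14, 0.001, -1.227]
wrist_force: [0.7, 0.2, -4.1]
width: 0.0135
finger_force: 30.0
```

{"name": "drive_tool", "arguments": {
  "commands": [
    [0,0,0,0,0,-0.83],
    [0,0,0,0,0,-1],
    [0,0,0,0,0,-1],
    [0,0,0,0,0,-1],
    [0,0,0,0,0,-1],
    [0,0,0,0,0,-1],
    [0,0,0,0,0,-1],
    [0,0,0,0,0,-1],
    [0,0,0,0,0,-1],
    [0,0,0,0,0,-1],
    [0,0,0,0,0,-1],
    [0,0,0,0,0,-1],
    [0,0,0,0,0,-1],
    [0,0,0,0,0,-1],
    [0,0,0,0,0,-1],
    [0,0,0,0,0,-1],
    [0,0,0,0,0,-1],
    [0,0,0,0,0,-1],
    [0,0,0,0,0,-1],
    [0,0,0,0,0,-1]
  ]
}}

```text
time: 12.45
tool_pos: [0.5753, -0.0875, 0.2112]
ee_rot: [-3.141, 0.001, 0.756]
wrist_force: [-0.4, 0.5, -3.8]
width: 0.0136
finger_force: 30.0
```

{"name": "drive_tool", "arguments": {
  "commands": [
    [0,0,0.5,0,0,0],
    [0,0,0.5,0,0,0],
    [0,0,0,0,0,0],
    [0,0,0,0,0,0]
  ]
}}

```text
time: 12.95
tool_pos: [0.5759, -0.0871, 0.1722]
ee_rot: [3.141, -0.0, 0.753]
wrist_force: [-0.0, -0.9, -1.1]
width: 0.0137
finger_force: 30.0
```

```bash
python3 - <<'E'
from h import *
from scipy.spatial.transform import Rotation as Ro
from scipy.optimize import least_squares
o=get_obs();R=Ro.from_euler("xyz",o["ee_rot"]).as_matrix();print(o["width"],o["finger_force"],o["wrist_force"],o["tool_pos"])
e=np.array([.5764,-.0872])-o["tool_pos"][:2];print("err tool mm",(R.T@[*e,0]*1e3).round(2),"yaw y",np.degrees(np.arctan2(R[1,1],R[0,1])))
def circ(p,r0):
    r=least_squares(lambda q:np.hypot(p[:,0]-q[0],p[:,1]-q[1])-r0,p.mean(0)[:2],loss='soft_l1',f_scale=.002); return r.x.round(4)
im=[]
for n,(x,y) in(("scene",(220,200)),("side",(280,190))):
    s=snapshot(n); Q=world(s);P=Q.reshape(-1,3);P=P[~np.isnan(P).any(1)]
    d=np.hypot(P[:,0]-.576,P[:,1]+.087); b=o["tool_pos"][2]-.0915
    t=P[(d<.05)&(P[:,2]>b+.015)&(P[:,2]<b+.075)]; print(n,"caddy wall",len(t),circ(t[np.hypot(t[:,0]-.576,t[:,1]+.087)<.037],.032))
    t=P[(d<.05)&(abs(P[:,2]-.048)<.003)]; print(n,"collar",len(t),circ(t,.0365))
    im.append(cv2.resize(s["image"][y:y+160,x:x+130],None,fx=3,fy=3,interpolation=2))
cv2.imwrite("pics/c1.png",np.hstack(im))
E
```

```text
0.013732956299681343 29.978020191192627 [-0.0106203  -0.91571434 -1.14763297] [ 0.57587825 -0.08711719  0.17222181]
err tool mm [0.32 0.42 0.  ] yaw y -46.84884002896136
scene caddy wall 1362 [ 0.5755 -0.0871]
scene collar 291 [ 0.577 -0.087]
side caddy wall 725 [ 0.575  -0.0878]
side collar 130 [ 0.5742 -0.0878]
```

View pics/c1.png

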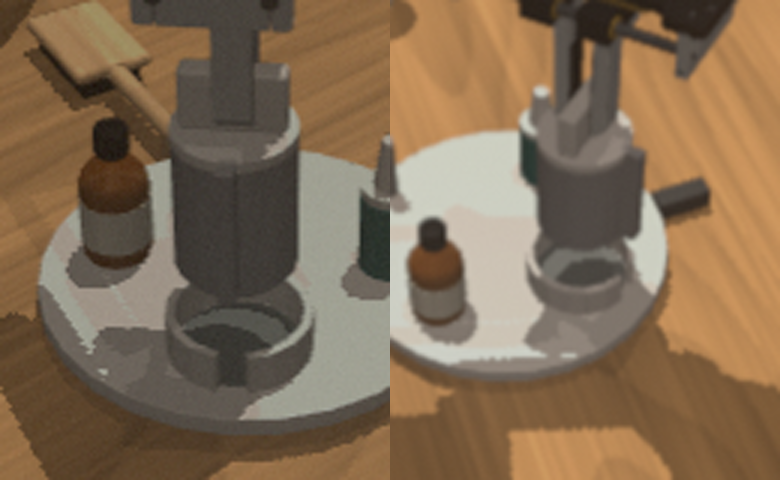

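Rib (235,220) sits over the slot (232,360); offsets are under 1 mm. Lower slowly.

{"name": "drive_tool", "arguments": {
  "commands": [
    [0,0,0.25,0,0,0],
    [0,0,0.25,0,0,0],
    [0,0,0.2,0,0,0],
    [0,0,0.08,0,0,0],
    [0,0,0.08,0,0,0],
    [0,0,0.08,0,0,0],
    [0,0,0,0,0,0]
  ]
}}

```text
time: 13.92
tool_pos: [0.5756, -0.0866, 0.1337]
ee_rot: [-3.141, 0.0, 0.754]
wrist_force: [1.0, 0.4, -4.4]
width: 0.0135
finger_force: 30.0
```

Inserted 6 mm with no contact force; continue.

{"name": "drive_tool", "arguments": {
  "commands": [
    [0,0,0.08,0,0,0],
    [0,0,0.08,0,0,0],
    [0,0,0.08,0,0,0],
    [0,0,0.08,0,0,0],
    [0,0,0,0,0,0]
  ]
}}

```text
time: 14.55
tool_pos: [0.5754, -0.0865, 0.1206]
ee_rot: [-3.141, 0.0, 0.754]
wrist_force: [1.0, 0.9, -2.7]
width: 0.0138
finger_force: 30.0
```

{"name": "drive_tool", "arguments": {
  "commands": [
    [0,0,0.04,0,0,0],
    [0,0,0.04,0,0,0],
    [0,0,0.03,0,0,0],
    [0,0,0,0,0,0]
  ]
}}

```text
time: 15.05
tool_pos: [0.5756, -0.0866, 0.1165]
ee_rot: [-3.141, 0.0, 0.754]
wrist_force: [-0.4, 0.1, -2.3]
width: 0.0141
finger_force: 30.0
```

{"name": "drive_tool", "arguments": {
  "commands": [
    [0,0,0.03,0,0,0],
    [0,0,0.03,0,0,0],
    [0,0,0,0,0,0]
  ]
}}

```text
time: 15.42
tool_pos: [0.576, -0.0866, 0.1154]
ee_rot: [3.141, -0.001, 0.754]
wrist_force: [-0.4, 0.8, 2.5]
width: 0.0137
finger_force: 30.0
```

Resting on the floor (vertical force reversed). Release and rise.

{"name": "drive_tool", "arguments": {
  "commands": [
    [0,0,0,0,0,0],
    [0,0,0,0,0,0],
    [0,0,0,0,0,0],
    [0,0,0,0,0,0],
    [0,0,0,0,0,0],
    [0,0,-0.3,0,0,0],
    [0,0,-0.6,0,0,0],
    [0,0,-0.6,0,0,0],
    [0,0,-0.6,0,0,0],
    [0,0,-0.2,0,0,0]
  ],
  "gripper": 0.5
}}

```text
time: 16.68
tool_pos: [0.5767, -0.0868, 0.2093]
ee_rot: [3.138, -0.003, 0.754]
wrist_force: [-0.1, 0.3, -0.2]
width: 0.0471
finger_force: 0.0
```

```bash
python3 - <<'E'
from h import *
from scipy.spatial.transform import Rotation as Ro
o=get_obs();R=Ro.from_euler("xyz",o["ee_rot"]).as_matrix();p=o["tool_pos"];print(o["width"],p,np.degrees(np.arctan2(R[1,1],R[0,1])))
for n in("scene","side"):
    s=snapshot(n);P=world(s).reshape(-1,3)
    d=lambda x,y:np.hypot(P[:,0]-x,P[:,1]-y)
    for nm,x,y,r,lo,hi in(("lid",.576,-.087,.036,.102,.116),("bar",.576,-.087,.036,.138,.15),("peg",.462,.033,.02,.074,.085)):
        t=P[(d(x,y)<r)&(P[:,2]>lo)&(P[:,2]<hi)]
        print(n,nm,len(t),t.mean(0).round(4) if len(t) else "",cv2.minAreaRect(np.ascontiguousarray(t[:,:2],np.float32)) if nm=="bar" and len(t) else "")
d=np.array([.462,.034])-p[:2];print("units",(R.T@[*d,0]/.04).round(3))
E
```

```text
0.0471063588573086 [ 0.57674319 -0.08683362  0.2093179 ] -46.81060790473644
scene lid 636 [ 0.5874 -0.0972  0.1093] 
scene bar 276 [ 0.5782 -0.0889  0.1421] ((0.577947199344635, -0.08876784145832062), (0.053924012929201126, 0.01792995259165764), 38.221500396728516)
scene peg 54 [0.4641 0.0337 0.0785] 
side lid 434 [ 0.573  -0.0967  0.1079] 
side bar 141 [ 0.5732 -0.09    0.1414] ((0.5740172266960144, -0.08808376640081406), (0.054990485310554504, 0.014525961130857468), 44.01216125488281)
side peg 30 [0.4598 0.0324 0.0776] 
units [-0.024 -4.166 -0.017]
```

{"name": "drive_tool", "arguments": {
  "commands": [
    [0,-0.5,0,0,0,0],
    [0,-0.75,0,0,0,0],
    [0,-0.75,0,0,0,0],
    [0,-0.75,0,0,0,0],
    [0,-0.75,0,0,0,0],
    [-0.02,-0.67,0,0,0,0]
  ]
}}

```text
time: 17.52
tool_pos: [0.4595, 0.0353, 0.2049]
ee_rot: [-3.14, 0.002, 0.754]
wrist_force: [0.4, 0.8, 0.6]
width: 0.047
finger_force: 0.0
```

{"name": "drive_tool", "arguments": {
  "commands": [
    [0,0,0,0,0,-0.7],
    [0,0,0,0,0,-1],
    [0,0,0,0,0,-1],
    [0,0,0,0,0,-1],
    [0,0,0,0,0,-1],
    [0,0,0,0,0,-1],
    [0,0,0,0,0,-1],
    [0,0,0,0,0,-1],
    [0,0,0,0,0,-1],
    [0,0,0,0,0,-1],
    [0,0,0,0,0,-1],
    [0,0,0,0,0,-1],
    [0,0,0,0,0,-1],
    [0,0,0,0,0,-1],
    [0,0,0,0,0,-1],
    [0,0,0,0,0,-1],
    [0,0,0,0,0,0]
  ]
}}

```text
time: 19.65
tool_pos: [0.4604, 0.0345, 0.2051]
ee_rot: [-3.14, -0.002, 2.323]
wrist_force: [0.5, 0.4, -0.2]
width: 0.047
finger_force: 0.0
```

```bash
python3 - <<'E'
from h import *
from scipy.spatial.transform import Rotation as Ro
o=get_obs();R=Ro.from_euler("xyz",o["ee_rot"]).as_matrix();p=o["tool_pos"];print(o["time"],p,np.degrees(np.arctan2(R[1,1],R[0,1])),o["joint_positions"])
d=np.array([.4621,.0345])-p[:2];print("units",(R.T@[*d,0]/.04).round(3))
s=snapshot("wrist");P=world(s).reshape(-1,3);t=P[(np.hypot(P[:,0]-.462,P[:,1]-.034)<.02)&(P[:,2]>.074)&(P[:,2]<.085)];print(len(t),np.mean(t,0))
# rotation plan
R2=R.copy();c=np.array([.534,-.042]);tot=np.radians(133.2-4.5);n=20;a=tot/n
rv=np.array([*(p[:2]*0+[.4621,.0345]-c)]);rot=np.array([[np.cos(a),np.sin(a)],[-np.sin(a),np.cos(a)]]);print(a,"row",(R.T@[*(rot@rv-rv),0]/.04).round(4))
E
```

```text
19.65 [0.46037223 0.03452762 0.20509793] 43.07440314094778 [-4.80637884e-02 -1.09557608e-01  1.56632126e+00  1.85613526e-05
  1.68693226e+00 -7.99850710e-01]
units [-0.03   0.031 -0.   ]
250 [0.46103311 0.0340948  0.07921542]
0.11231193736583509 row [-0.0158  0.2942 -0.0005]
```

{"name": "drive_tool", "arguments": {
  "commands": [
    [-0.03,0.03,0.5,0,0,0],
    [0,0,0.8,0,0,0],
    [0,0,0.8,0,0,0],
    [0,0,0.8,0,0,0],
    [0,0,0.7,0,0,0],
    [0,0,0.4,0,0,0],
    [0,0,0,0,0,0]
  ]
}}

```text
time: 20.58
tool_pos: [0.4617, 0.0345, 0.0451]
ee_rot: [-3.14, -0.002, 2.323]
wrist_force: [-0.7, -0.7, 0.1]
width: 0.0466
finger_force: 0.0
```

{"name": "drive_tool", "arguments": {
  "commands": [
    [0,0,0,0,0,0],
    [0,0,0,0,0,0],
    [0,0,0,0,0,0],
    [0,0,0,0,0,0]
  ],
  "gripper": 0.77
}}

```text
time: 21.08
tool_pos: [0.463, 0.0344, 0.0468]
ee_rot: [3.141, 0.001, 2.324]
wrist_force: [-0.3, -0.2, 0.6]
width: 0.0216
finger_force: 0.0
```

{"name": "drive_tool", "arguments": {
  "commands": [
    [0,0.06,0,0,0,0.2],
    [0,0.12,0,0,0,0.5],
    [-0.01,0.2,0,0,0,0.75],
    [-0.0115,0.245,0,0,0,0.936],
    [-0.0115,0.245,0,0,0,0.936],
    [-0.0115,0.245,0,0,0,0.936],
    [-0.0115,0.245,0,0,0,0.936],
    [-0.0115,0.245,0,0,0,0.936]
  ]
}}

```text
time: 22.08
tool_pos: [0.5194, 0.0616, 0.0461]
ee_rot: [-3.14, 0.001, 1.707]
wrist_force: [-1.5, -1.1, 1.4]
width: 0.0218
finger_force: 0.8
```

```bash
cat > q.py <<'E'
from h import *
from scipy.spatial.transform import Rotation as Ro
o=get_obs();R=Ro.from_euler("xyz",o["ee_rot"]).as_matrix();p=o["tool_pos"];c=np.array([.534,-.042]);r=p[:2]-c
print(o["time"],p,"yawx",np.degrees(np.arctan2(R[1,0],R[0,0])),"ang",np.degrees(np.arctan2(r[1],r[0])),"rad",np.hypot(*r),o["width"],o["wrist_force"])
E
python3 q.py; python3 - <<'E'
from h import *
s=snapshot("scene");cv2.imwrite("pics/s2.png",s["image"])
E
```

```text
22.075 [0.51939291 0.0616287  0.04607477] yawx 97.81599390472907 ang 98.0233282261445 rad 0.10465311199920535 0.02178074206244347 [-1.5419736  -1.12363832  1.38853135]
```

View pics/s2.png

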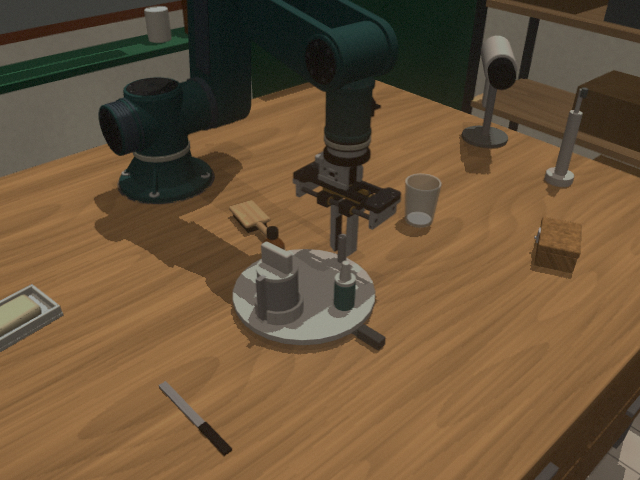

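Scene: platter turning cleanly, caddy (278,285), spray and bottle standing. Continue.

{"name": "drive_tool", "arguments": {
  "commands": [
    [-0.0115,0.245,0,0,0,0.936],
    [-0.0115,0.245,0,0,0,0.936],
    [-0.0115,0.245,0,0,0,0.936],
    [-0.0115,0.245,0,0,0,0.936],
    [-0.0115,0.245,0,0,0,0.936],
    [-0.0115,0.245,0,0,0,0.936],
    [-0.0115,0.245,0,0,0,0.936],
    [-0.0115,0.245,0,0,0,0.936],
    [-0.0115,0.245,0,0,0,0.936],
    [-0.0115,0.245,0,0,0,0.936],
    [-0.0115,0.245,0,0,0,0.936],
    [-0.0115,0.245,0,0,0,0.936],
    [-0.0115,0.245,0,0,0,0.936],
    [-0.0115,0.245,0,0,0,0.936],
    [-0.0115,0.245,0,0,0,0.936],
    [-0.0115,0.245,0,0,0,0.936]
  ]
}}

```text
time: 24.12
tool_pos: [0.6361, -0.0192, 0.0457]
ee_rot: [-3.14, 0.002, 0.211]
wrist_force: [-1.4, 0.8, 0.7]
width: 0.0218
finger_force: 0.8
```

{"name": "drive_tool", "arguments": {
  "commands": [
    [-0.01,0.19,0,0,0,0.75],
    [0,0.13,0,0,0,0.5],
    [0,0.08,0,0,0,0.3],
    [0,0,0,0,0,0],
    [0,0,0,0,0,0]
  ]
}}

```text
time: 24.75
tool_pos: [0.6393, -0.0358, 0.0465]
ee_rot: [3.141, -0.001, 0.059]
wrist_force: [0.4, 0.9, -1.0]
width: 0.0215
finger_force: 0.1
```

```bash
python3 q.py; python3 - <<'E'
from h import *
for n,c in(("scene",(.5356,-.0413)),("side",(.5327,-.0431))):
    s=snapshot(n);P=world(s).reshape(-1,3)
    e=(c[0]+.105*np.cos(.078),c[1]+.105*np.sin(.078))
    t=P[(np.hypot(P[:,0]-c[0]+.062,P[:,1]-c[1])<.05)&(P[:,2]>.137)&(P[:,2]<.15)]
    print(n,"bar",len(t),t.mean(0)-[*c,0],cv2.minAreaRect(np.ascontiguousarray(t[:,:2],np.float32)))
    t=P[(np.hypot(P[:,0]-e[0],P[:,1]-e[1])<.02)&(P[:,2]>.028)&(P[:,2]<.045)]
    print("peg low?",len(t),t.mean(0)-[*e,0] if len(t) else "")
E
```

```text
24.75 [ 0.63928069 -0.03575714  0.0464558 ] yawx 3.3696921129333393 ang 3.3935095139101343 rad 0.1054656157278696 0.021515288781051713 [ 0.36549817  0.90181677 -1.04525192]
scene bar 225 [-0.06103271 -0.00691992  0.14194197] ((0.47270870208740234, -0.045762963593006134), (0.015632737427949905, 0.05525244027376175), 4.337138652801514)
peg low? 65 [ 0.00296556 -0.00282281  0.03500288]
side bar 140 [-0.06358687 -0.00663384  0.14138905] ((0.46918734908103943, -0.0471993014216423), (0.014425396919250488, 0.05672403424978256), 6.2417826652526855)
peg low? 29 [-0.00521059 -0.00312729  0.0356165 ]
```

Aligned within about a degree. Open, rise, check.

{"name": "drive_tool", "arguments": {
  "commands": [
    [0,0,0,0,0,0],
    [0,0,0,0,0,0],
    [0,0,0,0,0,0],
    [0,0,-0.4,0,0,0],
    [0,0,-0.8,0,0,0],
    [0,0,-0.8,0,0,0],
    [0,0,-0.8,0,0,0],
    [0,0,-0.8,0,0,0],
    [0,0,-0.8,0,0,0],
    [0,0,-0.4,0,0,0],
    [0,0,0,0,0,0]
  ],
  "gripper": 0.5
}}

```text
time: 26.22
tool_pos: [0.6397, -0.0358, 0.2404]
ee_rot: [3.141, -0.004, 0.058]
wrist_force: [0.3, -1.1, -1.0]
width: 0.0472
finger_force: 0.0
```

```bash
python3 - <<'E'
from h import *
im=[]
for n,c,(x,y) in(("scene",(.5356,-.0413),(220,225)),("side",(.5327,-.0431),(255,220))):
    s=snapshot(n);P=world(s).reshape(-1,3); e=(c[0]+.105*np.cos(.078),c[1]+.105*np.sin(.078))
    t=P[(np.hypot(P[:,0]-e[0],P[:,1]-e[1])<.02)&(P[:,2]>.074)&(P[:,2]<.085)]; print(n,"peg-home",len(t),t.mean(0)-[*e,0])
    t=P[(np.hypot(P[:,0]-c[0]+.062,P[:,1]-c[1])<.035)&(P[:,2]>.1)&(P[:,2]<.115)]; print("lid z",np.median(t[:,2]))
    im.append(cv2.resize(s["image"][y:y+130,x:x+170],None,fx=2.3,fy=2.3))
cv2.imwrite("pics/f.png",np.hstack(im))
E
```

```text
scene peg-home 75 [-0.0004606  -0.00078889  0.07833987]
lid z 0.10916342576572283
side peg-home 35 [-1.37661420e-03  9.55787267e-05  7.78522279e-02]
lid z 0.10796030765126169
```

View pics/f.png

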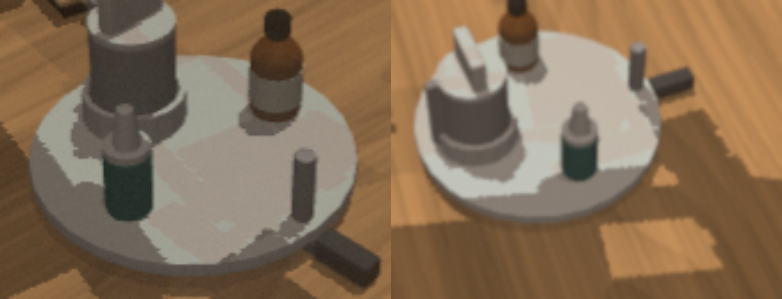

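The peg (303,190) lines up with the pointer (345,258). The caddy is seated, and the bottle and spray are standing.

```bash
python3 -c "
from bench import close_job; print(close_job())"
```

```text
the job is handed in; nothing more can be done
None
```

The job is handed in (no verdict shown): the caddy is fully down in the collar with its rib in the slot, the peg measures within about 2 mm of the pointer line, the bottle and spray are standing, and the arm came nowhere near the cup or nail file, which I did not re-measure.

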